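# Pump up the varnish sprayer

## Robot

A 6-joint arm with a two-finger parallel gripper is mounted at the origin on the work surface. World frame = base frame: x ahead of the robot, y to its left, z up, the work surface at z = 0. Lengths are in m, angles in rad, forces in N, time in s.
With the tool pointing down it reaches from about 0.325 to 0.775 m from the base axis. Payload 9.3 kg.
Tool frame: the origin (TCP) lies at the very end of the fingers, on their centre line; the grasp point (between the pads) lies 19 mm behind it (pinch_z is the distance from the TCP to the grasp point, in m); y points along the fingers, z is the direction in which the jaws open and shut, and the axes are right-handed (so a half turn about y gives the same grasp; the last joint's range is limited). The gripper opens to 85 mm and grips with 20 to 120 N. Pads are 22 mm wide; open, the fingers measure 114 mm over their backs; the gripper's body (76 mm by 85 mm) begins 54 mm behind the grasp point. The pads swing forward as they close: fully open they stand 13 mm farther back than shut.
Start: joints at [-1.3, 0.259, 0.021, 1.334, 0, 1.418], TCP at [0.226, -0.501, 0.191] pointing down, gripper open.
Joint ranges: [-3.04, 3.04], [-0.91, 1.82], [-1.04, 1.36], [-1.92, 1.95], [-1.52, 1.45], [-3.14, 3.14]. Speed limits (rad/s): [2.22, 2.22, 2.79, 3.14, 3.14, 3.14].

## Interface

Orientations are given as a unit quaternion [x, y, z, w].
In Python, from cell import read_state, snapshot, job_done, outline_of, place_of, pinch_z gives the robot as it stands.
- The arm moves only by the tool carry_out, never from a script. Its argument "deltas" is text: rows parted by semicolons, each of 4 numbers parted by spaces: the shift along the tool's x, y, z in cm, then the turn about the tool's y in rad. In form: dx dy dz spin; .... A call has 1 to 20 rows; each row is the pose to reach, as a shift and turn from the pose commanded when the call began, along the tool's axes at that moment; what a row does not reach only later rows make up. A row lasts 1/12 s, in which the tool goes at most 41.7 mm and 7.16 degrees, less where a joint would pass 70% of its speed; a pose out of reach is approached as far as the arm can. A call with a gripper value outside its range is refused whole. "hand" is the closure in counts, from 0 (fully open) to 255 (shut), set as the call begins (left out, the last holds). The fingers move at their own pace and stop on an object; the grip force is fixed at half the most. Time passes only in rows, so rows that repeat a pose let the fingers close. It gives the time, the measured TCP pose, the force and the opening at its end, in the units of the state.
- read_state(): the state, without advancing time (a new reading comes with each control period).
- snapshot(name): name is "scene" or "top" or "wrist"; returns a dict with "image" (400x640x3 uint8, red, green, blue), "K" (3x3 intrinsics, pixels), "R" (3x3) and "t" (3): a world point X has camera coordinates R X + t; the wrist camera has in their place "mount" (4x4, takes a point from camera to tool coordinates, whose origin is the TCP and whose axes are the tool frame's). Camera axes: x right, y down, z forward; pixel columns grow to the right and rows downward; lengths in m; the calibration is good to about 2 mm. A picture is of the moment at which its call begins: read the wrist's pose just before it. There is no depth.
- job_done(): hands the job in, once; it reports no verdict.
Trained networks look in a picture, given as the dict that the camera call returned (one of the last four; its "shot" number tells which), for a name from the list of things; names that differ only in an ending like _2 or _b are one class to them, and where a whole thing is asked for, a point or a joint stands for the part that bears it (a point fixed in the world has none). Each returns a list of dicts, best first, with "conf" (0 to 1); they miss things now and then, are a little off and sometimes report something else, mostly with a low value. They report only what shows in the picture. A call takes as long as a camera call.
- outline_of(picture, query): "region" (400x640 bool, what is visible of it) and "bbox" ([centre column, centre row, width, height] in pixels, round what is visible of it).
- place_of(picture, query): "xy" ([column, row] in pixels: a listed point, or the origin of a listed thing).
The state is a dict: "t": time; "joint_pos": joint angles; "joint_velocities": joint speeds; "tau": joint torques, N m; "ee_pos": TCP position; "eef_rot": TCP orientation; "ft_force": force on the tool from outside, world axes, zero at the start; "ft_torque": the same for the moment, N m; "finger_gap": opening from 0.0 (shut) to 1.0 (fully open).
Only numpy, scipy, OpenCV 4.12 (cv2) and the standard library are available. Lean on these libraries where they do the work, as an engineer would, in place of code of your own. Each camera call takes 0.05 s, during which the arm holds its last target. There are 200 camera calls.

## Task

The finished masks are to be varnished: pump up the hand sprayer. With the fingertips, press the palm knob on top of it fully down and let it spring back up, stroke after stroke, until the white pressure pin beside it stands fully out and rises no further. Leave the sprayer standing where it is without lifting or tipping it, keep off the pin, end with the knob fully up, and leave the masks, brushes and dish undisturbed.

Things in the scene. Friction and masses are not known exactly. Their poses are not given: they have to be found in the camera images.
- sprayer: Hand-pump pressure sprayer for varnish, 1 litre, 0.9 kg, standing loose on the table: round white tank 110 mm across, black screw collar (74 mm across, 140 to 162 mm up), grey head; total height 261 mm. Origin: centre of the underside, on the pump's axis; z up. A brass-nosed spray arm points to its -y, a pistol grip with a thumb lever to its +y (both within 110 mm of the axis, below 195 mm), the pressure pin's housing stands on its +x side.
- pump_knob (a joint): Stroke of the pump: the black mushroom palm knob (45 mm across, 25 mm tall) on top of the sprayer, on its axis, on a steel rod. 0 = fully up, 0.030 m = fully down (stop). A return spring carries it up by itself: about 5 N at the top to 10 N at the bottom. A stroke counts when the knob goes down 24 mm or more and then comes up again to within 5 mm of the top; at most 4 mm of pin per stroke, so 4 to 6 strokes are needed.
- knob_top (a point): Centre of the knob's nearly flat top, moving with it; 261 mm above the table when the knob is up, 231 mm when fully down. The flat is 20 mm across, then gently rounded.
- pressure_pin: White pressure pin, 9 mm thick, upright in a black round housing (21 mm across, top 178 mm above the table) 46 mm from the pump axis on the sprayer's +x side. It starts 0 to 8 mm out and rises about 4 mm with each stroke (less on the first); it stays where it is between strokes. Origin on the pin's axis, 2 mm below its tip.
- pin_tip (a point): Tip of the pressure pin: 180 mm above the sprayer's underside when the pin is in, about 204 mm (24 mm out) when it is fully out. Fully out it rises no further, and extra strokes do no harm.
- mask_bench: The paper-pulp mask, its hair not yet painted, lying face up on the table under the sprayer's spray arm. 106 x 91 mm, 32 mm high. Origin: centre of its underside.
- paint_dish: Small white dish, 120 mm across, 15 mm high, with black paint, beyond the sprayer. Origin: centre of its underside.
- brush: Thin paint brush, 180 mm long, 8 mm thick, lying on the table beside the dish. Origin: centre of its underside.
- brush_jar: Glass jar, 66 mm across and 85 mm high, with brushes standing in it to 195 mm, beside the sprayer's pistol grip. Origin: centre of its underside.
- mask_1: Paper-pulp mask lying face up on the wire drying rack to one side of the table. 106 x 91 mm, 32 mm high. Origin: centre of its underside.
- mask_2: Paper-pulp mask lying face up on the wire drying rack to one side of the table. 106 x 91 mm, 32 mm high. Origin: centre of its underside.
- mask_3: Paper-pulp mask lying face up on the wire drying rack to one side of the table. 106 x 91 mm, 32 mm high. Origin: centre of its underside.
- mask_4: Paper-pulp mask lying face up on the wire drying rack to one side of the table. 106 x 91 mm, 32 mm high. Origin: centre of its underside.

How it is judged:
By the outcome, as a careful person would: the job done as asked, in the order asked, and still so for the second after the job is handed in, with the robot touching nothing.
It also fails if it takes over 51 s, if anything falls off the work surface, if the arm or the gripper's body presses on something with over 40 N, if the wrist force passes 120 N, or if a joint passes its speed limit or range.

## Working session

There is one attempt and no reset: what is moved stays moved. The work goes in short steps, Python scripts to look and compute and a tool call to move; the robot and the scene stay as the last step left them, time stands still between calls to the robot, and variables do not carry over. Pictures are saved under pics/ and viewed, about 8 in all and at most 12, crops included, and the job is handed in when it is done.

Besides the shell and the picture viewer there is one more tool, called after "Call:" as name(argument=value, ...) on one line, values as JSON. carry_out: Moves the arm, as the interface text tells. Its arguments: {"type":"object","properties":{"deltas":{"type":"string"},"hand":{"type":"number"}},"required":["deltas"]}

```bash
mkdir -p pics; cat > h.py <<'E'
import numpy as np, cv2
from cell import *
from scipy.spatial.transform import Rotation as Rn
def save(p,f): cv2.imwrite('pics/'+f,p['image'][:,:,::-1])
def ray(p,uv):
    R=np.array(p['R']);t=np.array(p['t']);d=R.T@np.linalg.inv(p['K'])@np.array([uv[0],uv[1],1.]);return -R.T@t,d/np.linalg.norm(d)
def tri(rs):
    A=0;b=0
    for c,d in rs:
        M=np.eye(3)-np.outer(d,d);A=A+M;b=b+M@c
    return np.linalg.solve(A,b)
E
python3 - <<'E'
from h import *
s=read_state();print({k:np.round(v,3) for k,v in s.items()},pinch_z)
P={n:snapshot(n) for n in('scene','top')}
cv2.imwrite('pics/a.png',np.vstack([P['scene']['image'],P['top']['image']])[:,:,::-1][:, :, :])
im=cv2.imread('pics/a.png');cv2.imwrite('pics/a.png',cv2.resize(im,(480,600)))
save(P['scene'],'s.png');save(P['top'],'t.png')
for q in('knob_top','pin_tip','sprayer','pressure_pin','mask_bench','paint_dish','brush_jar','brush'):
    rs=[];
    for n in P:
        r=place_of(P[n],q);print(q,n,[(np.round(x['xy'],1),round(x['conf'],2)) for x in r[:3]])
        if r: rs.append(ray(P[n],r[0]['xy']))
    if len(rs)==2: 
        X=tri(rs);print('   ',X.round(4), [round(float(np.linalg.norm(np.cross(X-c,d))),4) for c,d in rs])
E
```

```text
{'t': np.float64(0.0), 'joint_pos': array([-1.3  ,  0.259,  0.021,  1.334, -0.   ,  1.418]), 'joint_velocities': array([ 0.   ,  0.001, -0.002,  0.001, -0.001, -0.002]), 'tau': array([-1.0000e-03, -5.5564e+01,  3.4452e+01,  1.4000e-02, -0.0000e+00,
        0.0000e+00]), 'ee_pos': array([ 0.226, -0.501,  0.191]), 'eef_rot': array([-0.149,  0.692, -0.691,  0.149]), 'ft_force': array([-0.319, -0.143, -0.029]), 'ft_torque': array([-0.059,  0.026,  0.019]), 'finger_gap': np.float64(1.002)} 0.0187
knob_top scene [(array([344.2, 189.7]), 0.45)]
knob_top top [(array([297.3, 190.7]), 0.5)]
    [0.597  0.068  0.2695] [0.0009, 0.0009]
pin_tip scene [(array([167.4, 181.1]), 0.53)]
pin_tip top []
sprayer scene [(array([340.3, 231.8]), 0.63)]
sprayer top [(array([301.4, 202.7]), 0.61)]
    [ 0.5907  0.0619 -0.007 ] [0.0023, 0.0023]
pressure_pin scene [(array([362.5, 267. ]), 0.61)]
pressure_pin top [(array([276.2, 172. ]), 0.6)]
    [0.702  0.1593 0.0193] [0.0012, 0.0012]
mask_bench scene [(array([291.9, 222.4]), 0.82), (array([339.7, 230.2]), 0.58)]
mask_bench top [(array([344.3, 204.3]), 0.93)]
    [ 0.5898 -0.1028 -0.0254] [0.0032, 0.0032]
paint_dish scene [(array([308.8, 259.8]), 0.62), (array([182.9, 145.2]), 0.54)]
paint_dish top [(array([319.1, 172.8]), 0.85)]
    [ 0.7086 -0.0065 -0.0117] [0.0057, 0.0057]
brush_jar scene [(array([396.6, 243.8]), 0.58)]
brush_jar top [(array([255.4, 200.8]), 0.63), (array([277.9, 175. ]), 0.32)]
    [0.5924 0.2403 0.0054] [0.0035, 0.0035]
brush scene [(array([362.9, 268.9]), 0.41)]
brush top [(array([279. , 171.6]), 0.61)]
    [0.7045 0.1556 0.0083] [0.0048, 0.0048]
```

```bash
python3 - <<'E'
import cv2
a=cv2.imread('pics/s.png')[130:300,240:440];b=cv2.imread('pics/t.png')[130:250,220:380]
cv2.imwrite('pics/c1.png',cv2.resize(a,None,fx=3.5,fy=3.5,interpolation=2));cv2.imwrite('pics/c2.png',cv2.resize(b,None,fx=4.5,fy=4.5,interpolation=2))
E
```

```text
(no output)
```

View pics/c1.png

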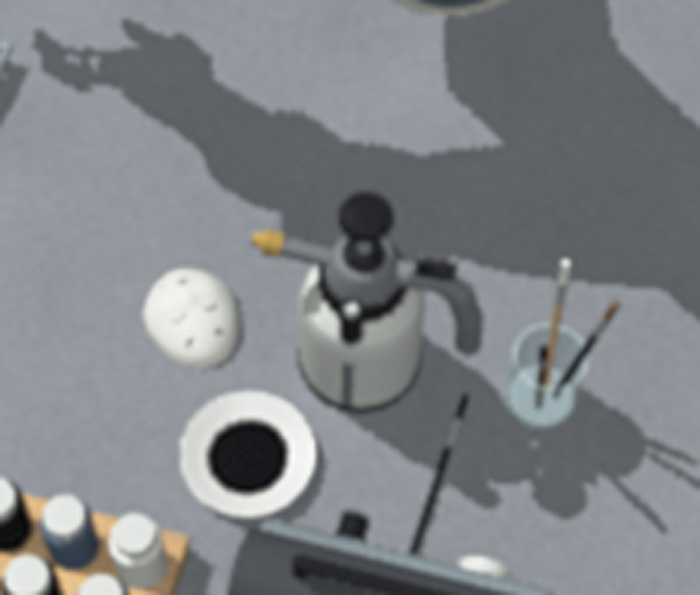

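View pics/c2.png

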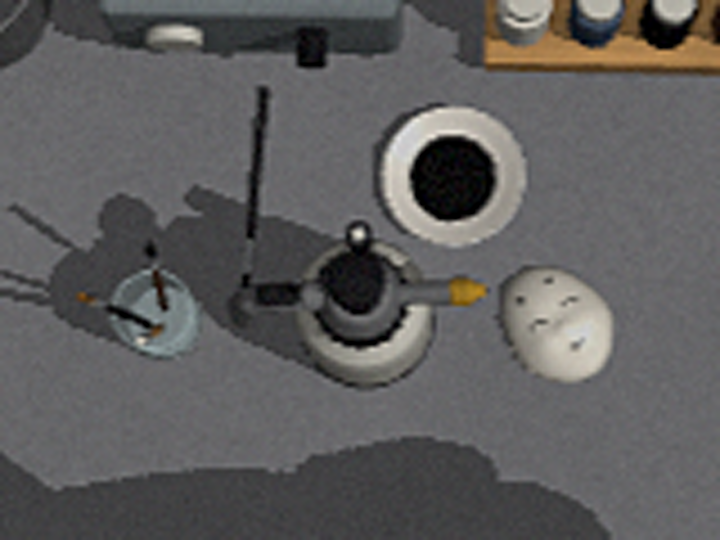

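View pics/s.png

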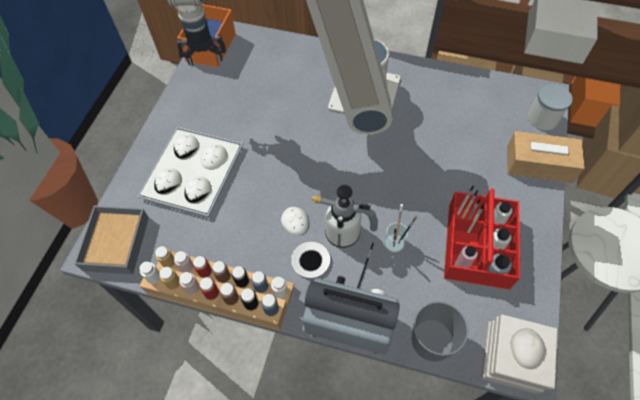

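The crops show the sprayer upright, with the knob at about (345,190) in the scene view and (297,191) in the top view. The pin is on world +x, the spray arm on -y over the bench mask, and the jar on +y, so the yaw is about 0. Next I work out the tool axes for the approach.

```bash
python3 - <<'E'
from h import *
s=read_state();R=Rn.from_quat(s['eef_rot']).as_matrix();print(R.round(3))
for T in([.226,-.501,.36],[.56,.067,.36],[.597,.067,.33]): print(T,(R.T@(np.array(T)-s['ee_pos'])*100).round(1))
w=snapshot('wrist');print(np.round(w['mount'],3))
E
```

```text
[[-0.912  0.     0.411]
 [-0.411 -0.    -0.912]
 [-0.    -1.     0.   ]]
[0.226, -0.501, 0.36] [  0.  -16.9  -0. ]
[0.56, 0.067, 0.36] [-53.8 -16.9 -38.1]
[0.597, 0.067, 0.33] [-57.2 -13.9 -36.6]
[[ 0.001  0.951  0.308 -0.079]
 [ 0.    -0.308  0.951 -0.182]
 [ 1.    -0.001 -0.001  0.   ]
 [ 0.     0.     0.     1.   ]]
```

Call:
carry_out(deltas="0 -4 0 0;0 -8 0 0;0 -12 0 0;0 -16 0 0;-3 -17 -2 -0.02;-6 -17 -4 -0.04;-9 -17 -6 -0.06;-12 -17 -8 -0.08;-15 -17 -10 -0.1;-18 -17 -12.5 -0.12;-21 -17 -15 -0.14;-24 -17 -17 -0.16;-27 -17 -19 -0.18;-30 -17 -21 -0.2;-33 -17 -23 -0.22;-36 -17 -25 -0.24;-39 -17 -27 -0.26;-42 -17 -29.5 -0.28;-42 -17 -29.5 -0.3;-42 -17 -29.5 -0.3", hand=255)

```text
t: 2.62
ee_pos: [0.4883, -0.0579, 0.361]
eef_rot: [-0.252, 0.661, -0.661, 0.252]
ft_force: [-0.0, 0.4, 0.2]
finger_gap: 0.002
```

```bash
cat >> h.py <<'E'
def wrist():
    s=read_state();p=snapshot('wrist');R=Rn.from_quat(s['eef_rot']).as_matrix()
    T=np.eye(4);T[:3,:3]=R;T[:3,3]=s['ee_pos'];W=np.linalg.inv(T@np.array(p['mount']));p2=dict(p);p2['R']=W[:3,:3];p2['t']=W[:3,3];return p,p2,s,R
def axis_z(c,d,z): return c+d*(z-c[2])/d[2]
E
python3 - <<'E'
from h import *
p,p2,s,R=wrist();save(p,'w1.png')
print(s['joint_pos'].round(3))
for q,z in(('knob_top',.261),('pin_tip',.185),('sprayer',0),('pressure_pin',.18)):
    for r in place_of(p,q)[:2]: print(q,np.round(r['xy'],1),round(r['conf'],2),axis_z(*ray(p2,r['xy']),z).round(4))
    np.save('r_'+q+'.npy',np.array(ray(p2,place_of(p,q)[0]['xy']))) if place_of(p,q) else 0
for T in([.597,.067,.30],): print(T,(R.T@(np.array(T)-s['ee_pos'])*100).round(1))
E
```

```text
[-0.289  0.166  0.328  1.733 -0.     2.124]
knob_top [382.5 105.1] 0.44 [ 0.5729 -0.0516  0.261 ]
sprayer [307.5  32.5] 0.96 [0.596  0.0642 0.    ]
[0.597, 0.067, 0.3] [-16.4   6.1  -2.1]
```

View pics/w1.png

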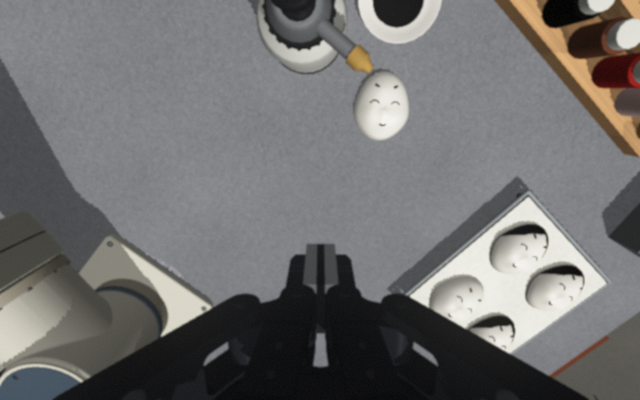

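The wrist view shows the sprayer at the top edge, with the knob near (290,0) and partly out of frame. The "knob_top" detection is really the mask, so I ignore it. I'll move closer and look again.

Call:
carry_out(deltas="-3 0 -1 0;-6 1 -2 0;-9 2 -2 0;-9 2 -2 0;-9 2 -2 0")

```text
t: 3.58
ee_pos: [0.5422, 0.0156, 0.3401]
eef_rot: [-0.252, 0.661, -0.661, 0.25]
ft_force: [0.4, 0.5, 0.0]
finger_gap: -0.002
```

```bash
python3 - <<'E'
from h import *
p,p2,s,R=wrist();save(p,'w2.png')
print(s['ee_pos'].round(4))
for q,z in(('knob_top',.261),('pin_tip',.185),('sprayer',0),('pressure_pin',.18)):
    for r in place_of(p,q)[:2]: print(q,np.round(r['xy'],1),round(r['conf'],2),axis_z(*ray(p2,r['xy']),z).round(4))
g=lambda X:(lambda c:(np.array(p['K'])@c/c[2])[:2].round(0))(p2['R']@np.array(X)+p2['t'])
print(g([.597,.067,.261]),g([.597,.067,0]))
E
```

```text
[0.5422 0.0156 0.3401]
knob_top [314.1 103.4] 0.61 [0.591  0.0653 0.261 ]
pin_tip [348.5  61.7] 0.49 [0.6384 0.0652 0.185 ]
sprayer [347.1  59. ] 0.23 [0.6598 0.0679 0.    ]
pressure_pin [348.8  60. ] 0.63 [0.6402 0.066  0.18  ]
[318.  96.] [319.  93.]
```

View pics/w2.png

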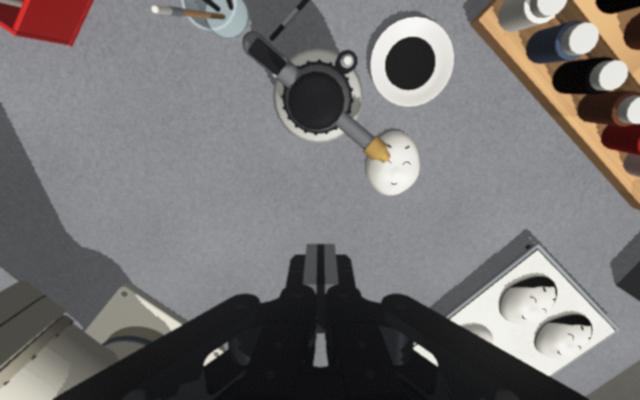

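Call:
carry_out(deltas="-3 1 -0.2 0;-6 3 -0.3 0;-7.1 5 -0.4 0;-7.1 5.5 -0.4 0;-7.1 5.5 -0.4 0")

```text
t: 4.25
ee_pos: [0.5917, 0.0645, 0.285]
eef_rot: [-0.251, 0.662, -0.661, 0.249]
ft_force: [-0.2, -1.3, -0.9]
finger_gap: 0.001
```

```bash
python3 - <<'E'
from h import *
p,p2,s,R=wrist();save(p,'w3.png')
print(s['ee_pos'].round(4),s['joint_pos'].round(2),R.round(3))
for q,z in(('knob_top',.261),('pin_tip',.185),('sprayer',0),('pressure_pin',.18)):
    for r in place_of(p,q)[:2]: print(q,np.round(r['xy'],1),round(r['conf'],2),axis_z(*ray(p2,r['xy']),z).round(4))
for q in('pump_knob','sprayer'):
    for r in outline_of(p,q)[:1]: print(q,r['bbox'],r['conf'])
g=lambda X:(lambda c:(np.array(p['K'])@c/c[2])[:2].round(0))(p2['R']@np.array(X)+p2['t'])
print('tcp',g(s['ee_pos']),'knob',g([.593,.066,.261]))
E
```

```text
[0.5917 0.0645 0.285 ] [-0.03  0.34  0.37  1.61 -0.    2.39] [[-0.749 -0.003  0.662]
 [-0.662 -0.    -0.749]
 [ 0.002 -1.    -0.002]]
knob_top [353.  140.7] 0.66 [0.6419 0.0816 0.261 ]
pin_tip [353.5 141.7] 0.56 [0.6381 0.0677 0.185 ]
sprayer [322.5 143. ] 0.88 [0.5988 0.0674 0.    ]
pressure_pin [353.5 139.4] 0.39 [0.6393 0.0682 0.18  ]
pump_knob [323.9, 206.4, 64.7, 63.1] 0.87
sprayer [320.9, 170.6, 166.3, 152.2] 0.91
tcp [320. 228.] knob [320. 211.]
```

View pics/w3.png

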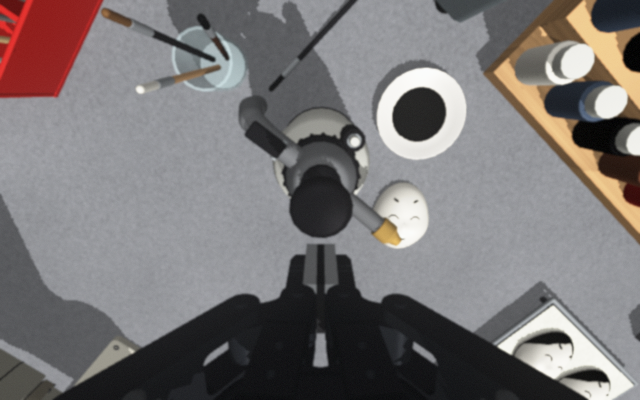

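The knob outline is centred at about (322,207) and the fingertips at (320,245). The knob axis is therefore near (0.595,0.068), about 4.5 mm further along tool -x. I'll press one slow trial stroke first.

Call:
carry_out(deltas="-0.45 0 0 0;-0.45 1 0 0;-0.45 2 0 0;-0.45 2.5 0 0;-0.45 3 0 0;-0.45 3.5 0 0;-0.45 4 0 0;-0.45 4.5 0 0;-0.45 5 0 0;-0.45 5.2 0 0;-0.45 5.2 0 0;-0.45 5.2 0 0")

```text
t: 5.6
ee_pos: [0.5958, 0.0678, 0.2344]
eef_rot: [0.25, -0.661, 0.661, -0.25]
ft_force: [0.4, -0.1, 0.3]
finger_gap: -0.003
```

```bash
python3 - <<'E'
from h import *
s=read_state();print(s['ee_pos'],s['ft_force'])
p=snapshot('scene');w=snapshot('wrist')
a=cv2.resize(p['image'][140:260,270:420],None,fx=4,fy=4,interpolation=2)
b=w['image'][100:300,200:440];b=cv2.resize(b,(576,480))
cv2.imwrite('pics/d.png',cv2.resize(np.hstack([a,b]),(800,326))[:,:,::-1])
E
```

```text
[0.59583523 0.06781461 0.23435377] [ 0.42515645 -0.06985154  0.2541321 ]
```

View pics/d.png

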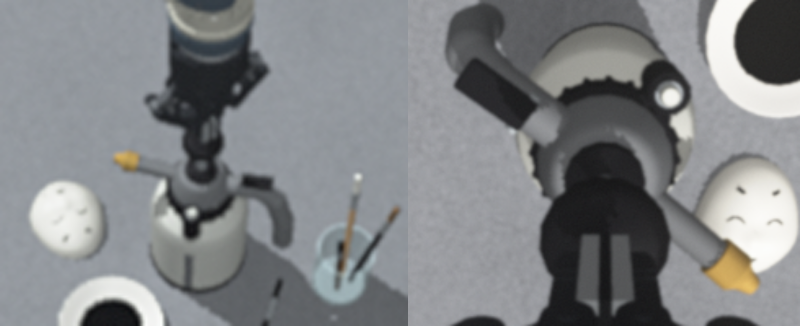

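```bash
python3 - <<'E'
from h import *
p=snapshot('scene');w,w2,s,R=wrist()
g=lambda P,X:(lambda c:(np.array(P['K'])@c/c[2])[:2])(np.array(P['R'])@np.array(X)+np.array(P['t']))
for z in(.231,.234,.261,.28): print(z,g(p,[.595,.068,z]).round(1),g(w2,[.595,.068,z]).round(1))
for n,P,Q in(('scene',p,p),('wrist',w,w2)):
    for q in('pump_knob',):
        for r in outline_of(P,q)[:1]: print(n,np.round(r['bbox'],1),r['conf'])
    for r in place_of(P,'knob_top')[:2]: print(n,r)
old=cv2.imread('pics/s.png')[:,:,::-1]
c=lambda i:cv2.resize(i[150:250,310:380],None,fx=5.5,fy=5.5,interpolation=2)
cv2.imwrite('pics/e.png',np.hstack([c(old),c(p['image'])])[:,:,::-1])
E
```

```text
0.231 [344.4 196.2] [318.9 226.6]
0.234 [344.4 195.6] [318.9 228.6]
0.261 [344.6 190.7] [318.7 249.1]
0.28 [344.8 187.1] [318.5 267.7]
scene [347.  195.6  12.3  13.8] 0.55
scene {'xy': [344.2, 194.3], 'conf': 0.71}
scene {'xy': [363.4, 268.8], 'conf': 0.16}
wrist [322.5 238.2  83.3  63.4] 0.8
wrist {'xy': [318.2, 255.6], 'conf': 0.77}
```

View pics/e.png

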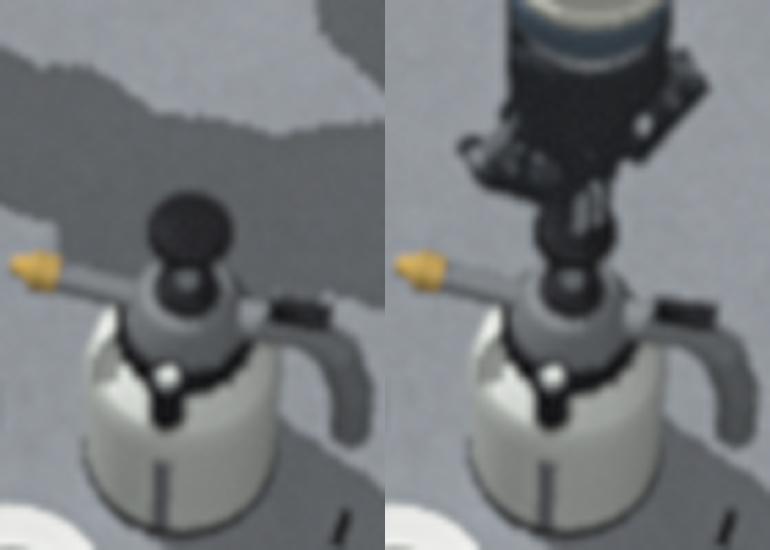

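The knob has not moved and there is no contact force. The fingertips appear right at the knob top in both views, so the real tips sit about 2.5 cm behind the reported TCP. I'll descend in small steps and watch the force.

Call:
carry_out(deltas="0 0.3 0 0;0 0.6 0 0;0 0.6 0 0")

```text
t: 6.25
ee_pos: [0.5956, 0.0679, 0.2275]
eef_rot: [-0.251, 0.661, -0.661, 0.25]
ft_force: [-0.0, 0.8, 0.3]
finger_gap: -0.0
```

Call:
carry_out(deltas="0 0.3 0 0;0 0.6 0 0;0 0.8 0 0;0 0.8 0 0")

```text
t: 6.58
ee_pos: [0.5958, 0.0679, 0.2203]
eef_rot: [0.25, -0.661, 0.661, -0.25]
ft_force: [-1.2, -0.2, 4.9]
finger_gap: -0.0
```

```bash
python3 - <<'E'
from h import *
s=read_state();print(s['ee_pos'],s['ft_force'],s['ft_torque'],s['tau'].round(1))
p=snapshot('scene');w=snapshot('wrist')
for n,P in(('scene',p),('wrist',w)):
    for r in outline_of(P,'pump_knob')[:1]: print(n,np.round(r['bbox'],1),r['conf'])
a=cv2.resize(p['image'][150:250,310:380],None,fx=5.5,fy=5.5,interpolation=2)
b=cv2.resize(w['image'][130:330,240:400],(440,550),interpolation=2)
cv2.imwrite('pics/f.png',np.hstack([a,b])[:,:,::-1])
E
```

```text
[0.59584902 0.06786676 0.22025259] [-1.17542476 -0.1776509   4.90183696] [ 0.02667946  0.13443099 -0.00194995] [ -0.  -59.4  32.9  -0.3  -0.   -0. ]
wrist [322.7 247.2  84.4  68. ] 0.83
```

View pics/f.png

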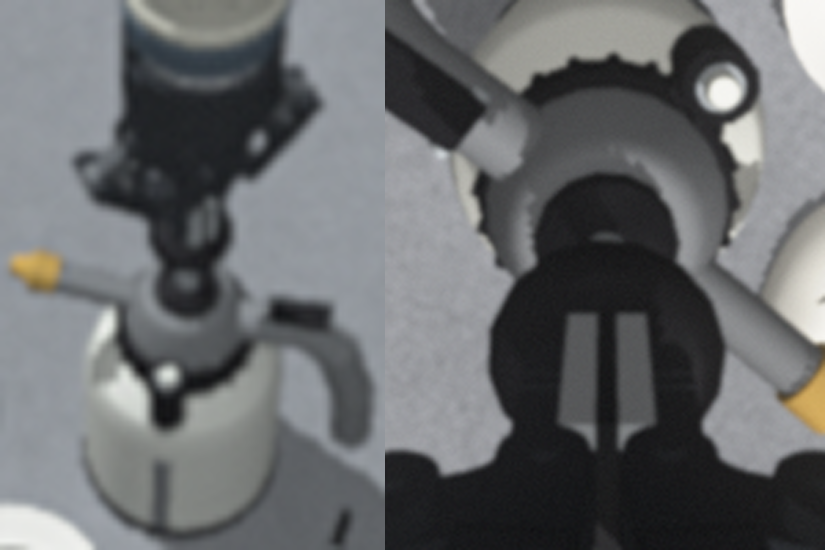

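Contact shows now, at about 5 N with the TCP near 0.221, and the fingertips are centred on the knob. The real tips are therefore about 4 cm behind the reported TCP. I continue down the first stroke.

Call:
carry_out(deltas="0 0.4 0 0;0 0.8 0 0;0 1.2 0 0;0 1.6 0 0;0 2 0 0;0 2.3 0 0;0 2.5 0 0;0 2.5 0 0")

```text
t: 7.45
ee_pos: [0.5959, 0.0678, 0.1959]
eef_rot: [0.25, -0.661, 0.661, -0.251]
ft_force: [-2.1, 0.7, 9.6]
finger_gap: 0.001
```

Call:
carry_out(deltas="0 0.2 0 0;0 0.4 0 0;0 0.5 0 0;0 0.5 0 0")

```text
t: 7.78
ee_pos: [0.596, 0.0678, 0.1912]
eef_rot: [0.25, -0.661, 0.662, -0.251]
ft_force: [-2.0, -0.3, 10.1]
finger_gap: 0.0
```

Call:
carry_out(deltas="0 0.1 0 0;0 0.2 0 0;0 0.3 0 0;0 0.3 0 0")

```text
t: 8.12
ee_pos: [0.5967, 0.0679, 0.1909]
eef_rot: [0.248, -0.66, 0.662, -0.252]
ft_force: [-5.6, -0.2, 25.4]
finger_gap: -0.002
```

The knob meets its stop at TCP z ≈ 0.191, where the force rose to 25 N. I release now and make the second stroke.

Call:
carry_out(deltas="0 -0.8 0 0;0 -1.6 0 0;0 -2.4 0 0;0 -3.2 0 0;0 -4 0 0;0 -4.2 0 0;0 -4.2 0 0;0 -4.2 0 0;0 -3.6 0 0;0 -3 0 0;0 -2.4 0 0;0 -1.8 0 0;0 -1.2 0 0;0 -0.6 0 0;0 -0.2 0 0;0 -0.1 0 0;0 -0.1 0 0")

```text
t: 9.53
ee_pos: [0.5964, 0.0678, 0.1909]
eef_rot: [0.249, -0.661, 0.662, -0.252]
ft_force: [-3.7, -1.1, 24.4]
finger_gap: 0.001
```

Call:
carry_out(deltas="0 -0.8 0 0;0 -1.6 0 0;0 -2.4 0 0;0 -3.2 0 0;0 -4 0 0;0 -4.2 0 0;0 -4.2 0 0;0 -4.2 0 0")

```text
t: 10.2
ee_pos: [0.5956, 0.0679, 0.2295]
eef_rot: [-0.251, 0.661, -0.661, 0.25]
ft_force: [0.1, 1.0, -0.0]
finger_gap: -0.003
```

```bash
cat > pin.py <<'E'
from h import *
import sys
p,p2,s,R=wrist();q=snapshot('scene')
print(s['t'],s['ee_pos'].round(4),s['ft_force'].round(1))
rs=[]
for P,Q in((p,p2),(q,q)):
    for k in('pin_tip','sprayer'):
        r=place_of(P,k)[:1];print(k,r)
        if k=='pin_tip' and r: rs.append(ray(Q,r[0]['xy']))
    for r in outline_of(P,'pressure_pin')[:1]: print(np.round(r['bbox'],1),r['conf'])
    for r in outline_of(P,'pump_knob')[:1]: print('knob',np.round(r['bbox'],1),r['conf'])
if len(rs)==2: print(tri(rs))
a=cv2.resize(q['image'][150:250,310:380],None,fx=5.5,fy=5.5,interpolation=2)
b=cv2.resize(p['image'][130:330,240:400],(440,550),interpolation=2)
cv2.imwrite('pics/'+sys.argv[1],np.hstack([a,b])[:,:,::-1])
E
python3 pin.py p1.png
```

```text
10.2 [0.5956 0.0679 0.2295] [ 0.1  1.  -0. ]
pin_tip [{'xy': [363.1, 162.6], 'conf': 0.54}]
sprayer [{'xy': [317.1, 158.4], 'conf': 0.9}]
[363.1 162.1  11.2  21.3] 0.67
knob [322.4 239.2  80.4  59.6] 0.9
pin_tip []
sprayer [{'xy': [344.0, 233.4], 'conf': 0.56}]
```

Call:
carry_out(deltas="0 0.7 0 0;0 1.4 0 0;0 2.1 0 0;0 2.8 0 0;0 3.5 0 0;0 4 0 0;0 4.1 0 0;0 4.1 0 0;0 4.1 0 0;0 3.3 0 0;0 2.5 0 0;0 1.7 0 0;0 0.9 0 0;0 0.1 0 0;0 0 0 0;0 0 0 0;0 0 0 0")

```text
t: 12.12
ee_pos: [0.5955, 0.0679, 0.2295]
eef_rot: [-0.251, 0.661, -0.661, 0.25]
ft_force: [1.0, -0.4, 0.5]
finger_gap: -0.004
```

Call:
carry_out(deltas="0 0.7 0 0;0 1.4 0 0;0 2.1 0 0;0 2.8 0 0;0 3.5 0 0;0 4 0 0;0 4.1 0 0;0 4.1 0 0;0 4.1 0 0;0 3.3 0 0;0 2.5 0 0;0 1.7 0 0;0 0.9 0 0;0 0.1 0 0;0 0 0 0;0 0 0 0;0 0 0 0")

```text
t: 13.53
ee_pos: [0.5955, 0.0679, 0.2294]
eef_rot: [-0.251, 0.661, -0.661, 0.25]
ft_force: [0.2, 0.4, 0.3]
finger_gap: -0.001
```

```bash
python3 pin.py p2.png
```

```text
13.5333 [0.5955 0.0679 0.2294] [0.2 0.4 0.3]
pin_tip [{'xy': [365.3, 165.7], 'conf': 0.73}]
sprayer []
[363.7 162.2  16.8  24.5] 0.76
knob [324.2 240.1  82.5  64.5] 0.62
pin_tip [{'xy': [337.4, 215.0], 'conf': 0.46}]
sprayer [{'xy': [342.9, 229.2], 'conf': 0.66}]
[344.8 195.4  15.8  10.5] 0.66
knob [344.4 195.2  14.9  13.2] 0.64
[0.63747303 0.06147174 0.18899455]
```

Call:
carry_out(deltas="0 0.7 0 0;0 1.4 0 0;0 2.1 0 0;0 2.8 0 0;0 3.5 0 0;0 4 0 0;0 4.1 0 0;0 4.1 0 0;0 4.1 0 0;0 3.3 0 0;0 2.5 0 0;0 1.7 0 0;0 0.9 0 0;0 0.1 0 0;0 0 0 0;0 0 0 0;0 0 0 0")

```text
t: 15.45
ee_pos: [0.5956, 0.0679, 0.2295]
eef_rot: [-0.251, 0.661, -0.661, 0.25]
ft_force: [0.8, -0.1, -0.9]
finger_gap: -0.0
```

Call:
carry_out(deltas="0 0.7 0 0;0 1.4 0 0;0 2.1 0 0;0 2.8 0 0;0 3.5 0 0;0 4 0 0;0 4.1 0 0;0 4.1 0 0;0 4.1 0 0;0 3.3 0 0;0 2.5 0 0;0 1.7 0 0;0 0.9 0 0;0 0.1 0 0;0 0 0 0;0 0 0 0;0 0 0 0")

```text
t: 16.87
ee_pos: [0.5956, 0.0679, 0.2294]
eef_rot: [-0.251, 0.661, -0.661, 0.25]
ft_force: [-0.7, -0.5, 0.0]
finger_gap: -0.0
```

```bash
python3 pin.py p3.png
```

```text
16.8667 [0.5956 0.0679 0.2294] [-0.7 -0.5  0. ]
pin_tip [{'xy': [366.7, 169.7], 'conf': 0.77}]
sprayer [{'xy': [318.6, 159.5], 'conf': 0.72}]
[364.4 164.2  15.5  22.5] 0.65
knob [321.8 241.4  84.1  60.5] 0.75
pin_tip [{'xy': [338.1, 208.9], 'conf': 0.52}]
sprayer [{'xy': [341.5, 229.3], 'conf': 0.74}]
[0.63814914 0.06547901 0.22471716]
```

Call:
carry_out(deltas="0 0.7 0 0;0 1.4 0 0;0 2.1 0 0;0 2.8 0 0;0 3.5 0 0;0 4 0 0;0 4.1 0 0;0 4.1 0 0;0 4.1 0 0;0 4.1 0 0")

```text
t: 18.2
ee_pos: [0.5965, 0.0679, 0.191]
eef_rot: [0.249, -0.661, 0.662, -0.252]
ft_force: [-2.4, -0.4, 16.9]
finger_gap: 0.002
```

Call:
carry_out(deltas="0 -0.8 0 0;0 -1.6 0 0;0 -2.4 0 0;0 -3.2 0 0;0 -4 0 0;0 -4.1 0 0;0 -4.1 0 0;0 -4.1 0 0")

```text
t: 18.87
ee_pos: [0.5956, 0.0679, 0.2295]
eef_rot: [-0.251, 0.661, -0.661, 0.25]
ft_force: [-0.3, -1.1, 0.5]
finger_gap: -0.001
```

```bash
python3 pin.py p4.png; python3 - <<'E'
import cv2,numpy as np
I=[cv2.imread(f'pics/p{i}.png') for i in(1,2,3,4)]
cv2.imwrite('pics/cmp.png',np.vstack([np.hstack([cv2.resize(i[200:450,100:300],(200,250)) for i in I]),np.hstack([cv2.resize(i[0:250,585:785],(200,250)) for i in I])]))
E
```

```text
18.8667 [0.5956 0.0679 0.2295] [-0.3 -1.1  0.5]
pin_tip [{'xy': [368.3, 166.5], 'conf': 0.6}]
sprayer [{'xy': [319.6, 158.5], 'conf': 0.96}]
[365.1 164.1  18.6  24.3] 0.76
knob [321.7 239.2  84.6  58. ] 0.76
pin_tip [{'xy': [338.8, 212.1], 'conf': 0.35}]
sprayer [{'xy': [339.9, 231.7], 'conf': 0.91}]
knob [344.9 196.6  15.5  12.8] 0.61
[0.64018038 0.06586366 0.21318742]
```

View pics/cmp.png

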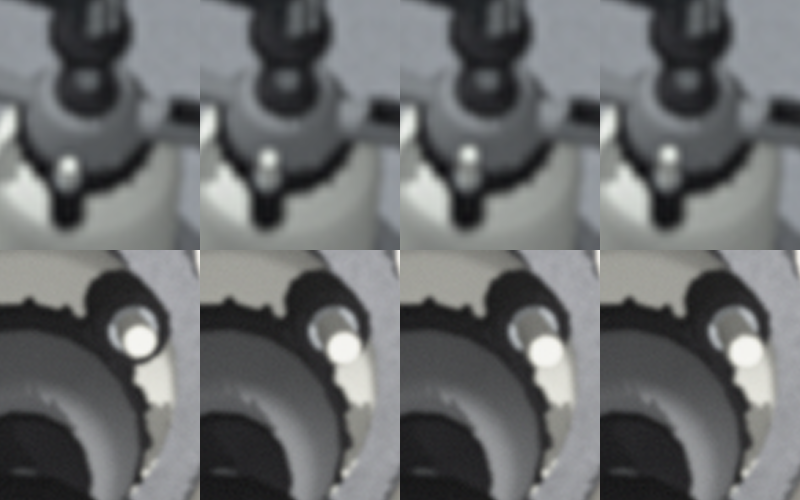

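After 2, 4, 6 and 7 strokes, the white tip in the wrist crops sits at (138,342), (343,348), (546,351) and (746,352). Taking off the 200 px panel offsets, it did not move on the last full stroke, so the pin is fully out. I back away straight up and do a final check.

Call:
carry_out(deltas="0 -2 0 0;0 -4 0 0;0 -6 0 0;0 -8 0 0;0 -10 0 0;0 -10 0 0;0 -10 0 0")

```text
t: 19.95
ee_pos: [0.5963, 0.0678, 0.331]
eef_rot: [0.25, -0.661, 0.662, -0.251]
ft_force: [-1.4, -0.1, 0.5]
finger_gap: 0.004
```

```bash
python3 - <<'E'
from h import *
p=snapshot('scene');o=cv2.imread('pics/s.png')[:,:,::-1]
c=lambda i:cv2.resize(i[150:290,275:415],(400,400),interpolation=2)
cv2.imwrite('pics/fin.png',np.hstack([c(o),c(p['image'])])[:,:,::-1])
E
```

```text
(no output)
```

View pics/fin.png

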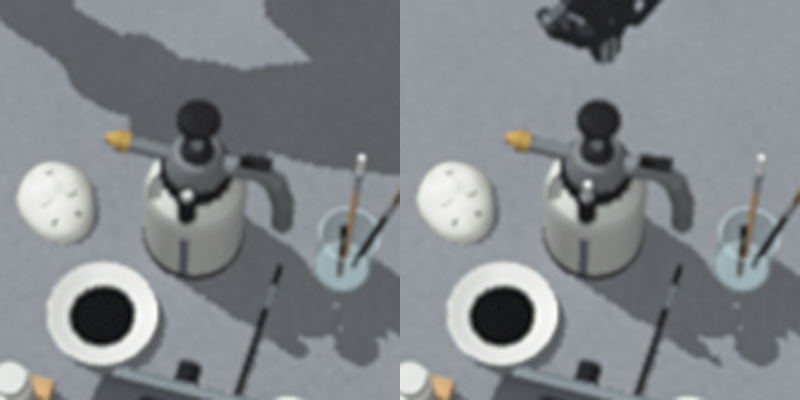

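The knob is fully up at (598,120), the sprayer and everything around it are unmoved, and the pin is out at (588,190).

```bash
python3 -c "
from cell import *
print(job_done())"
```

```text
the job is handed in; nothing more can be done
None
```

I pumped the sprayer with seven full strokes, using the closed fingertips. The knob met its stop at the bottom of each stroke I measured (1, 2 and 7), with at most 25 N seen. I then backed off straight up and handed the job in at about 20 s.

**Last checks:**
- **Pin:** it stood at the same place in the wrist pictures after strokes 6 and 7, so it had stopped rising.
- **Knob and sprayer:** the final scene picture shows the knob fully up and the sprayer where it started.
- **Surroundings:** the bench mask, dish, brush and jar look unmoved. I did not re-check the masks on the rack; the arm only passed high above that side of the table on the way in.

**What disagreed:**
- **Fingertip position:** contact with the knob came with the reported tool point about 4 cm below the knob's top, although that point is said to lie at the very end of the fingers. I set the stroke depth by the contact force and the stop instead.
- **Pin height:** triangulating the pin tip gave scattered results (0.225 m, then 0.213 m, against 0.204 m expected). I relied on comparing the pictures instead.

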